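# Hang the coffee-corner lamp by its keyhole and set its dimmer

### The job

Hang the little cordless lamp on the board: bring the keyhole in its back over the round steel screw head (not the wooden peg), pull the lamp down until the screw is locked in the top of the slot, and let go, so that it hangs upright. Then, with the lamp hanging, roll the knurled dimmer wheel on its top away from you, towards the board, until its one long rib stands straight up. Leave the cup, the pitcher, the tamper, the scoop and the spoon where they are.

Things in the scene. Friction and masses are not known exactly. Their poses are not given: they have to be found in the camera images.
- lamp_center (a point): the lamp: loose grey box, white diffuser on its front, 32 mm deep (x), 50 wide (y), 94 high (z), 0.3 kg, standing upright, diffuser towards the robot (within 0.5 rad). Point: centre of the box, 47 mm above its underside. Axes: +x out of its back, +y left, +z up. Can be gripped across its width near the top; a wheel on top rises to 109 mm above the underside (115 with its long rib up)
- keyhole_hole (a point): centre of the keyhole's entry hole, in the plane of the lamp's back face: 16 mm behind the lamp's centre, 56 mm above its underside (9 above the centre). The hole is 22 mm wide; back plate 4 mm thick, a 12 mm deep hollow behind it. Upward it narrows (from 60 to 72 mm above the underside) to a slot 9.5 mm wide that ends 77.5 mm above the underside
- keyhole_seat (a point): point in the lamp's back face where the axis of the screw lies when the lamp hangs locked: 75 mm above the underside, 19 mm above the centre of the entry hole
- screw_head (a point): centre of the front of the steel screw's domed head; head 14 mm across, 4 mm thick, its front 11 mm out of the board's face, on a neck 5 mm thick and 7 mm long. Fixed, about 0.12 m above the worktop, 50 mm left or right of the board's middle. Its +x axis points square into the board, +z up
- screw_neck (a point): point on the axis of the same screw, half-way along its neck, 3.5 mm out of the board's face; same axes as the head
- peg: wooden towel peg with a 28 mm knob, standing 33 mm out of the board's face, on the other side of the board's middle from the screw; too big for the keyhole. Origin on its axis at the board's face
- board: upright wooden board, fixed, 220 mm wide (y), 18 mm thick (x), 155 mm high, on a foot behind; origin on the worktop under the middle of the upright board; its front face lies 9 mm to -x of the origin, +x points to its back. A wall cabinet hangs from 0.47 m above the worktop upwards; its corner nearest the robot is at about x = 0.53, y = -0.15 m
- wheel (a joint): turn of the lamp's black knurled wheel, rad; grows as its top rolls towards the lamp's back. 26 mm across, 16 wide, 12 ribs 30 degrees apart, one long (to 19 mm from the axis, 3 mm thick). 0: long rib level out of the lamp's front; 1.57: straight up. Starts at 0 to 0.5; stops at -0.2 and 2.6. Stays where left (friction, about 1 N at the rim; no spring, no detents)
- wheel_center (a point): centre of that wheel, 96 mm above the lamp's underside (49 mm above its centre), in the middle of its depth and width; its axle lies along the lamp's y; the wheel turns between low cheeks that end 8 mm below its top
- cup: small white espresso cup, 64x91x50 mm, origin under its middle; leave alone
- pitcher: white milk pitcher, 74x98x98 mm, origin under its middle; leave alone
- tamper: coffee tamper with a wooden handle, 54x54x81 mm, origin under its middle; leave alone
- scoop: small coffee scoop, 42x82x25 mm, origin under its middle; leave alone
- spoon: teaspoon, 132x26x9 mm, origin under its middle; leave alone
Not all that is in view belongs to the job. There is more than one size of the part that bears lamp_center; the job needs the smallest.

How it is judged:
By the outcome, as a careful person would: the job done as asked, in the order asked, and still so for the second after the job is handed in, with the robot touching nothing.
It also fails if it takes over 72 s, if anything falls off the work surface, if the arm or the gripper's body presses on something with over 40 N, if the wrist force passes 120 N, or if a joint passes its speed limit or range.

### The arm

A 6-joint arm with a two-finger parallel gripper is mounted at the origin on a cart in front of the work surface, level with it; the furniture and walls round the work are solid. World frame = base frame: x ahead of the robot, y to its left, z up, the work surface at z = 0. Lengths are in m, angles in rad, forces in N, time in s.
With the tool pointing down it reaches from about 0.375 to 0.9 m from the base axis. Payload 3.1 kg.
Tool frame: the origin (TCP) lies at the very end of the fingers, on their centre line; the grasp point (between the pads) lies 19 mm behind it; x points along the fingers, y is the direction in which the jaws open and shut, and the axes are right-handed (so a half turn about x gives the same grasp; the last joint's range is limited). The gripper opens to 87 mm and grips with 3 to 60 N. Pads are 19 mm wide; open, the fingers measure 117 mm over their backs; the gripper's body (75 mm by 190 mm) begins 51 mm behind the grasp point.
Start: joints at [-1.282, 0.527, 1.433, -0, 1.181, -0.178], TCP at [0.281, -0.558, 0.223] pointing down, gripper open.
Joint ranges: [-3.08, 3.08], [-0.75, 2.2], [0.22, 2.44], [-1.43, 4.57], [0, 2.65], [-2.85, 2.85]. Speed limits (rad/s): [2.79, 2.79, 3.14, 3.14, 3.14, 3.14].

### API

Orientations are given as a unit quaternion [w, x, y, z].
In Python, from rig import ctrl gives the robot as it stands. The module is installed in compiled form; this text tells all that it offers.
- The arm moves only by the tool apply_moves, never from a script. Its argument "targets" is a list of rows, each a list of 6 numbers: the shift along the tool's x, y, z in cm, then the turn, a rotation vector about the tool's x, y, z in rad. In form: [[dx, dy, dz, wx, wy, wz], ...]. A call has 1 to 8 rows; each row shifts and turns the commanded pose from where the row before left it, along the tool's axes as they then stand; what a row does not reach is not made up. A row lasts 1/10 s, in which the tool goes at most 50 mm and 8.59 degrees, less where a joint would pass 70% of its speed; a pose out of reach is approached as far as the arm can. A call is refused whole if a number of a shift passes 5 or a number of a turn 0.15, either way. A call with a gripper value outside its range is refused whole. "grip" is the closure, from 0 (fully open) to 1 (shut), set as the call begins (left out, the last holds). The fingers move at their own pace and stop on an object; "grip_force" is the grip in N (left out, the last holds). Time passes only in rows, so rows that do not move let the fingers close. It gives the time, the measured TCP pose, the force and the opening at its end, in the units of the state.
- ctrl.observe(): the state, without advancing time (a new reading comes with each control period).
- ctrl.capture(name): name is "scene" or "top" or "wrist"; returns a dict with "frame" (480x640x3 uint8, blue, green, red), "camera_matrix" (3x3 intrinsics, pixels), "R" (3x3) and "t" (3): a world point X has camera coordinates R X + t. Camera axes: x right, y down, z forward; pixel columns grow to the right and rows downward; lengths in m; the calibration is good to about 2 mm. A picture is of the moment at which its call begins. There is no depth.
- ctrl.job_done(): hands the job in, once; it reports no verdict.
Trained networks look in a picture, given as the dict that the camera call returned (one of the last four; its "shot" number tells which), for a name from the list of things; names that differ only in an ending like _2 or _b are one class to them, and where a whole thing is asked for, a point or a joint stands for the part that bears it (a point fixed in the world has none). Each returns a list of dicts, best first, with "p" (0 to 1); they miss things now and then, are a little off and sometimes report something else, mostly with a low value. They report only what shows in the picture. A call takes as long as a camera call. They do not tell look-alikes from the thing itself.
- ctrl.spot_in(picture, query): "centre" ([column, row] in pixels, amid what is visible of it).
- ctrl.spot_point(picture, query): "centre" ([column, row] in pixels: a listed point, or the origin of a listed thing).
The state is a dict: "t": time; "joint_pos": joint angles; "qvel": joint speeds; "joint_efforts": joint torques, N m; "tool_pos": TCP position; "tool_rot": TCP orientation; "ft_force": force on the tool from outside, world axes, zero at the start; "ft_torque": the same for the moment, N m; "width": opening from 0.0 (shut) to 1.0 (fully open).
Only numpy, scipy, OpenCV 4.12 (cv2) and the standard library are available. Lean on these libraries where they do the work, as an engineer would, in place of code of your own. Each camera call takes 0.05 s, during which the arm holds its last target. There are 200 camera calls.

## Working session

There is one attempt and no reset: what is moved stays moved. The work goes in short steps, Python scripts to look and compute and a tool call to move; the robot and the scene stay as the last step left them, time stands still between calls to the robot, and variables do not carry over. Pictures are saved under pics/ and viewed, about 8 in all and at most 12, crops included, and the job is handed in when it is done.

Besides the shell and the picture viewer there is one more tool, called after ">>>" as name(argument=value, ...) on one line, values as JSON. apply_moves: Moves the arm, as the interface text tells. Its arguments: {"type":"object","properties":{"targets":{"type":"array"},"grip":{"type":"number"},"grip_force":{"type":"number"}},"required":["targets"]}

```bash
mkdir -p pics
cat > h.py <<'E'
import numpy as np, cv2
from rig import ctrl
from scipy.spatial.transform import Rotation as Ro
def Rq(q): return Ro.from_quat([q[1],q[2],q[3],q[0]])
def proj(c,X):
    p=c["camera_matrix"]@(c["R"]@np.array(X,float)+c["t"]); return p[:2]/p[2]
def ray(c,px):
    d=c["R"].T@np.linalg.solve(c["camera_matrix"],[px[0],px[1],1.]); o=-c["R"].T@c["t"]; return o,d/np.linalg.norm(d)
def onz(c,px,z):
    o,d=ray(c,px); return o+d*(z-o[2])/d[2]
def tri(cs,pxs):
    A=np.zeros((3,3));b=np.zeros(3);L=[]
    for c,p in zip(cs,pxs):
        o,d=ray(c,p);M=np.eye(3)-np.outer(d,d);A+=M;b+=M@o;L.append((o,M))
    X=np.linalg.solve(A,b); return X,[np.linalg.norm(M@(X-o)) for o,M in L]
def st():
    s=ctrl.observe(); print("t",round(s["t"],2),"pos",np.round(s["tool_pos"],4),"\nR cols\n",np.round(Rq(s["tool_rot"]).as_matrix(),3),"F",np.round(s["ft_force"],1),"w",round(s["width"],3),"q",np.round(s["joint_pos"],2)); return s
E
python3 - <<'E'
from h import *
st()
a=ctrl.capture("scene");b=ctrl.capture("top")
for n,c in (("scene",a),("top",b)):
    cv2.imwrite(f"pics/{n}0.png",c["frame"]); print(n,"cam at",np.round(-c["R"].T@c["t"],3), "fwd",np.round(c["R"][2],2),"f",c["camera_matrix"][0,0])
    for q in ["lamp_center","screw_head","peg","wheel_center","keyhole_hole","board"]:
        print(q,[(np.round(d["centre"],1).tolist(),round(d["p"],2)) for d in ctrl.spot_point(c,q)[:4]])
E
```

```text
t 0.0 pos [ 0.2811 -0.5574  0.2216] 
R cols
 [[-0.001  0.45  -0.893]
 [ 0.002 -0.893 -0.45 ]
 [-1.    -0.002 -0.   ]] F [0.5 0.4 1. ] w 0.999 q [-1.28  0.53  1.43  0.    1.18 -0.18]
scene cam at [ 0.061 -0.858  1.131] fwd [ 0.29  0.58 -0.76] f 565.9839094479368
lamp_center [([333.6, 393.9], 0.77), ([292.0, 341.5], 0.71)]
screw_head []
peg []
wheel_center [([291.7, 328.1], 0.68)]
keyhole_hole [([321.9, 392.7], 0.87), ([285.6, 343.7], 0.67)]
board [([401.6, 348.7], 0.92)]
top cam at [ 0.299 -0.071  1.087] fwd [ 0.14 -0.   -0.99] f 470.63017368668574
lamp_center [([272.8, 249.3], 0.92), ([435.1, 225.4], 0.7)]
screw_head [([460.0, 234.8], 0.36)]
peg [([424.2, 205.4], 0.48)]
wheel_center [([271.7, 249.4], 0.5)]
keyhole_hole [([270.2, 244.0], 0.72)]
board [([433.2, 222.5], 0.83), ([270.9, 251.1], 0.44)]
```

```bash
python3 -c "
import cv2,numpy as np
a=cv2.imread('pics/scene0.png');b=cv2.imread('pics/top0.png')
cv2.imwrite('pics/both.png',cv2.resize(np.vstack([a,b]),(0,0),fx=.62,fy=.62,interpolation=cv2.INTER_AREA))"
```

```text
(no output)
```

View pics/scene0.png

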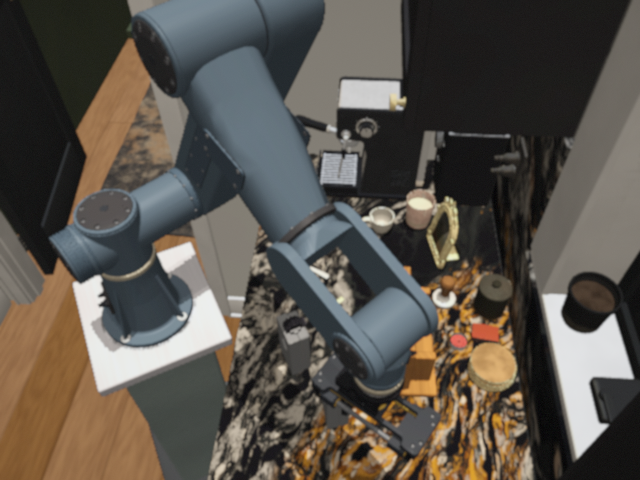

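View pics/top0.png

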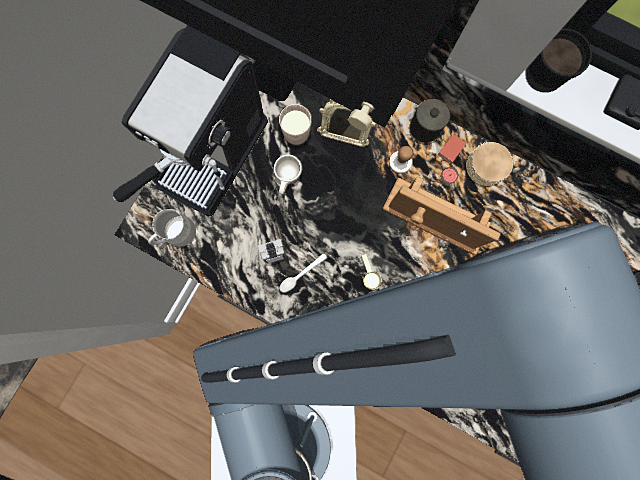

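Top picture: a lamp with its wheel at (272,250), board from (387,200) to (497,240), peg knob at (418,215) and screw at (463,233). The scene view shows the same lamp at (292,341), plus a grey thing under the gripper at (334,394) that could be a second lamp. I'll measure these first.

Run:
```python
from h import *
a=ctrl.capture("scene");b=ctrl.capture("top")
print("lamp tri",tri([a,b],[(292,341.5),(272.8,249.3)]), "wheel",tri([a,b],[(291.7,328),(271.7,249.4)]))
for n,p,z in (("screw",(463,233),.12),("peg",(418,215),.12),("lampwheel",(271.7,249.4),.1),("boardL",(387,207),.155),("boardR",(497,238),.155),("spoon",(303,273),.0),("scoop",(370,275),.02)): print(n,np.round(onz(b,p,z),3))
print("2nd lamp?",np.round(onz(a,(333.6,393.9),.05),3), proj(b,onz(a,(333.6,393.9),.05)))
f=b["frame"]; k=cv2.INTER_CUBIC
u=cv2.resize(f[215:295,230:330],(640,512),interpolation=k); 
v=cv2.resize(f[170:260,375:510],(768,512),interpolation=k)
w=cv2.resize(a["frame"][300:460,250:450],(640,512),interpolation=k)
cv2.imwrite("pics/c1.png",cv2.resize(np.vstack([np.hstack([u,w]),np.hstack([v,v[:, :512]*0])]),(800,640*1)) [:600])
```

```text
lamp tri (array([ 0.43917677,  0.07054348, -0.55330694]), [np.float64(0.06811184050560638), np.float64(0.0681118405056064)]) wheel (array([ 0.43485518,  0.06722551, -0.46467522]), [np.float64(0.06108778224250561), np.float64(0.061087782242505696)])
screw [ 0.448 -0.388  0.12 ]
peg [ 0.488 -0.296  0.12 ]
lampwheel [0.424 0.012 0.1  ]
boardL [ 0.499 -0.226  0.155]
boardR [ 0.431 -0.444  0.155]
spoon [ 0.381 -0.052  0.   ]
scoop [ 0.371 -0.204  0.02 ]
2nd lamp? [ 0.287 -0.408  0.05 ] [466.60235266 310.62108105]
```

View pics/c1.png

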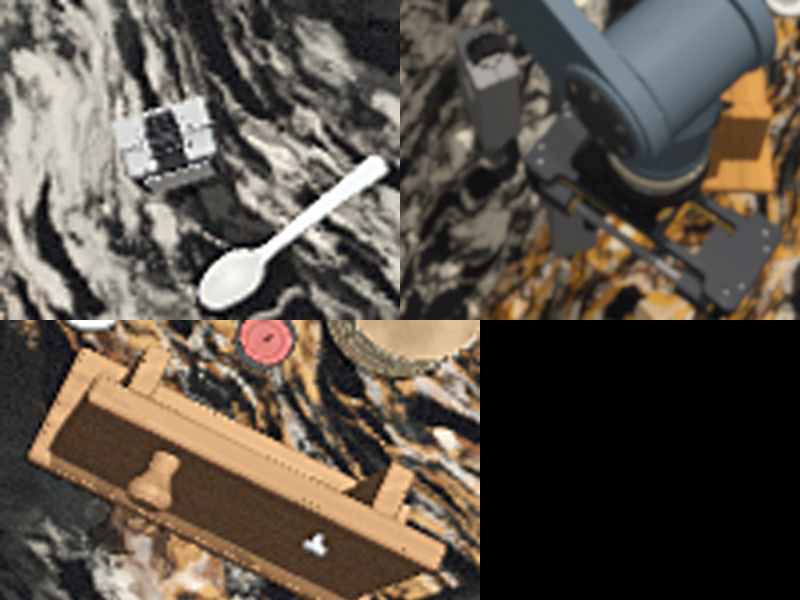

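>>> apply_moves(targets=[[-2,-3,-2.5,0,0,0],[-2,-3,-2.5,0,0,0],[-1,-3,-2.5,0,0,0],[-1,-3,-2.5,0,0,0],[-1,-3,-2.5,0,0,0],[-1,-3,-2.5,0,0,0],[-1,-3,-2.5,0,0,0],[-1,-3,-2.5,0,0,0]])

```text
t: 1.6
tool_pos: [0.352, -0.2522, 0.3231]
tool_rot: [0.164, 0.688, 0.163, -0.688]
ft_force: [0.0, -0.4, 0.4]
width: 0.999
```

>>> apply_moves(targets=[[-1,-3,-2.5,0,0,0],[0,-3,-2.5,0,0,0],[0,-3,-2.5,0,0,0],[0,-3,-2.5,0,0,0],[0,-3,-2.5,0,0,0],[0,-3,-2.5,0,0,0],[0,-3,-2.5,0,0,0]])

```text
t: 2.3
tool_pos: [0.4138, 0.0141, 0.3329]
tool_rot: [0.164, 0.688, 0.163, -0.688]
ft_force: [0.8, -0.9, 1.3]
width: 1.001
```

Run:
```python
from h import *
st()
a=ctrl.capture("scene");b=ctrl.capture("top")
for n,c in (("scene",a),("top",b)):
    cv2.imwrite(f"pics/{n}1.png",c["frame"])
    for q in ["lamp_center","screw_head","peg","wheel_center","keyhole_hole","board"]:
        print(n,q,[(np.round(d["centre"],1).tolist(),round(d["p"],2)) for d in ctrl.spot_point(c,q)[:4]])
s=a["frame"][230:430,230:520]; t=b["frame"][170:360,260:560]
cv2.imwrite("pics/c2.png",np.vstack([cv2.resize(s,(600,300*600//435*1)),cv2.resize(t,(600,380))])[:800] if 0 else np.hstack([cv2.resize(s,(400,276)),cv2.resize(t,(400,276))]).repeat(1,0))
cv2.imwrite("pics/c2.png",np.vstack([cv2.resize(s,(435,300),interpolation=2),cv2.resize(t,(435,300),interpolation=2)]))
```

```text
t 2.3 pos [0.4138 0.0141 0.3329] 
R cols
 [[ 0.001  0.45  -0.893]
 [-0.    -0.893 -0.45 ]
 [-1.     0.001 -0.001]] F [ 0.8 -0.9  1.3] w 1.001 q [-0.24  0.09  1.77 -0.    1.28  0.87]
scene lamp_center [([331.8, 393.9], 0.89), ([309.2, 229.8], 0.65), ([292.1, 341.1], 0.62)]
scene screw_head [([398.3, 336.8], 0.61)]
scene peg [([402.4, 297.1], 0.44), ([304.3, 267.1], 0.43)]
scene wheel_center [([334.9, 378.9], 0.79), ([290.8, 323.9], 0.63), ([308.9, 215.4], 0.49)]
scene keyhole_hole [([285.1, 343.3], 0.96), ([311.3, 223.5], 0.94), ([320.6, 394.8], 0.64)]
scene board [([400.7, 348.0], 0.79)]
top lamp_center [([270.9, 251.2], 0.77), ([477.0, 315.2], 0.69), ([404.1, 326.2], 0.56)]
top screw_head [([462.7, 237.1], 0.6)]
top peg [([425.1, 205.4], 0.73), ([466.6, 234.9], 0.17)]
top wheel_center [([484.1, 314.3], 0.79), ([268.1, 244.0], 0.7), ([414.1, 328.0], 0.65), ([270.0, 247.8], 0.53)]
top keyhole_hole [([408.8, 334.1], 0.91), ([476.1, 322.1], 0.91), ([267.7, 244.3], 0.58), ([273.0, 249.9], 0.26)]
top board [([434.5, 228.1], 0.73)]
```

View pics/c2.png

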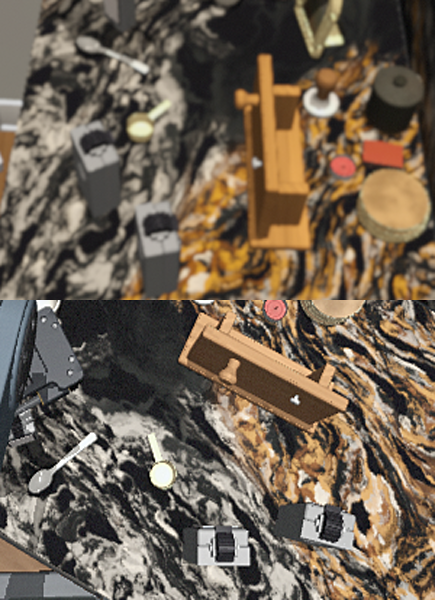

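Run:
```python
from h import *
a=ctrl.capture("scene");b=ctrl.capture("top")
print("A",tri([a,b],[(309.2,229.8),(270.9,251.2)]),tri([a,b],[(308.9,215.4),(270,248)]))
print("B",tri([a,b],[(292.1,341.1),(404.1,326.2)]),tri([a,b],[(290.8,323.9),(412,328)]))
print("C",tri([a,b],[(331.8,393.9),(477,315.2)]),tri([a,b],[(334.9,378.9),(484,314.3)]))
print("screw",tri([a,b],[(398.3,336.8),(462.7,235)]))
k=cv2.INTER_CUBIC
i1=cv2.resize(b["frame"][295:355,380:520],(798,342),interpolation=k)
i2=cv2.resize(a["frame"][300:440,260:370],(330,250),interpolation=k) 
i3=cv2.resize(a["frame"][185:275,270:360],(250,250),interpolation=k)
g=np.zeros((250,798,3),np.uint8);g[:,:330]=i2;g[:,340:590]=i3
cv2.imwrite("pics/c3.png",np.vstack([i1,g]))
```

```text
A (array([0.42748667, 0.01784081, 0.04873692]), [np.float64(0.0006269708041166116), np.float64(0.0006269708041166585)]) (array([0.42721889, 0.01478425, 0.1058216 ]), [np.float64(0.0005450844553296463), np.float64(0.0005450844553297364)])
B (array([ 0.25749636, -0.26709467,  0.06505604]), [np.float64(0.00018449138238918163), np.float64(0.00018449138238915268)]) (array([ 0.25721074, -0.26903471,  0.13703699]), [np.float64(0.0008063281166149027), np.float64(0.0008063281166147663)])
C (array([ 0.27772911, -0.41906564,  0.08091924]), [np.float64(5.9211779372769654e-06), np.float64(5.921177937349671e-06)]) (array([ 0.28292804, -0.41578458,  0.13382   ]), [np.float64(0.0027010144330504617), np.float64(0.0027010144330505124)])
screw (array([ 0.44384156, -0.38592651,  0.12432429]), [np.float64(0.000683846411247094), np.float64(0.0006838464112470649)])
```

View pics/c3.png

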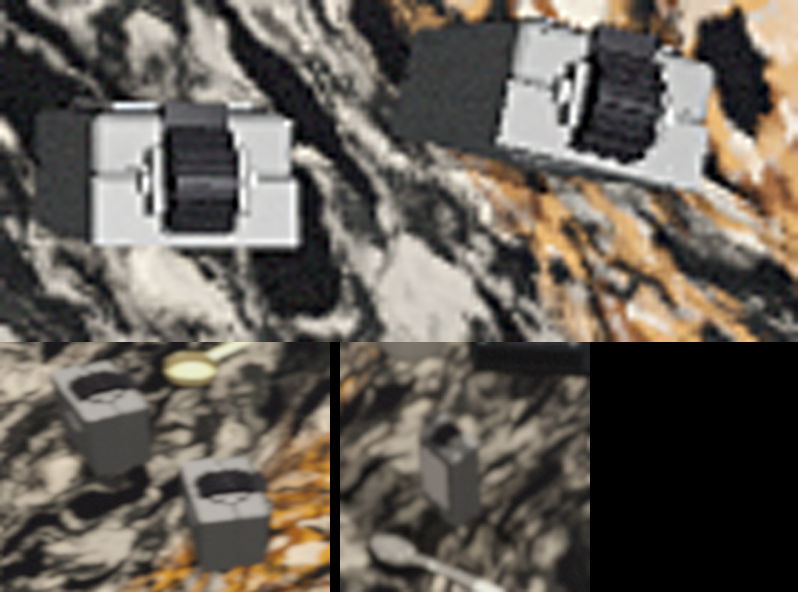

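Three lamps:
- **A:** scene (309,230), top (271,250). Wheel about 0.10 m up, roughly 50 mm wide.
- **B:** scene (292,341), top (410,328). Wheel about 0.137 m up, roughly 70 mm wide.
- **C:** scene (333,394), top (480,315). Wheel about 0.134 m up, roughly 70 mm wide.

A is the smallest and matches the stated 96 mm wheel height, as the crop confirms. I'll align the jaws to it and take a wrist look.

>>> apply_moves(targets=[[1.5,0,-1.2,0.09,0,0],[1.5,0,0,0.08,0,0],[0,0,0,0,0,0],[0,0,0,0,0,0]])

```text
t: 3.5
tool_pos: [0.4243, 0.0179, 0.3026]
tool_rot: [-0.105, -0.699, -0.105, 0.699]
ft_force: [0.2, -0.6, 0.2]
width: 1.0
```

Run:
```python
from h import *
s=st()
w=ctrl.capture("wrist"); cv2.imwrite("pics/w1.png",w["frame"]); np.save("w1.npy",dict(w),allow_pickle=True)
R=Rq(s["tool_rot"]).as_matrix();print("cam in tool",np.round(R.T@(-w["R"].T@w["t"]-s["tool_pos"]),3),"fwd",np.round(w["R"][2],2))
for q in ["lamp_center","wheel_center","keyhole_hole"]:
    print(q,[(np.round(d["centre"],1).tolist(),round(d["p"],2)) for d in ctrl.spot_point(w,q)[:3]])
```

```text
t 3.5 pos [0.4243 0.0179 0.3026] 
R cols
 [[-0.001  0.294 -0.956]
 [ 0.    -0.956 -0.294]
 [-1.    -0.     0.001]] F [ 0.2 -0.6  0.2] w 1.0 q [-0.22  0.15  1.79 -0.    1.2   1.05]
cam in tool [-0.161 -0.    -0.068] fwd [-0.24 -0.07 -0.97]
lamp_center [([315.6, 203.3], 0.59)]
wheel_center [([317.8, 209.2], 0.73)]
keyhole_hole [([315.6, 190.4], 0.79), ([317.1, 189.9], 0.22)]
```

View pics/w1.png

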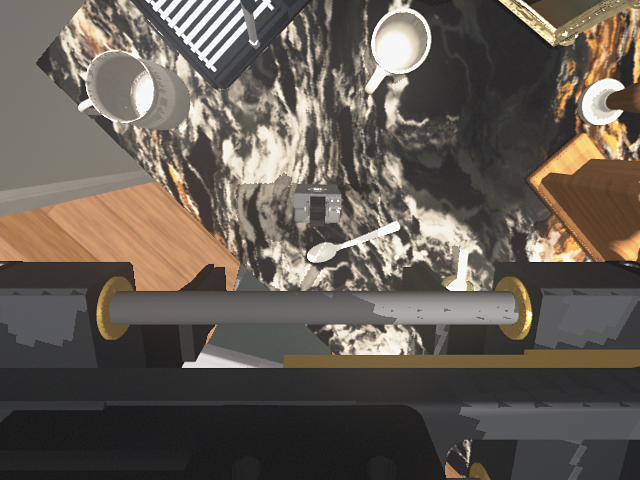

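Run:
```python
from h import *
w=np.load("w1.npy",allow_pickle=True).item()
for p in [(317.8,209.2)]: print(np.round(onz(w,p,.096),4))
cv2.imwrite("pics/c4.png",cv2.resize(w["frame"][170:240,275:365],(720,560),interpolation=cv2.INTER_CUBIC))
```

```text
[0.427  0.0148 0.096 ]
```

View pics/c4.png

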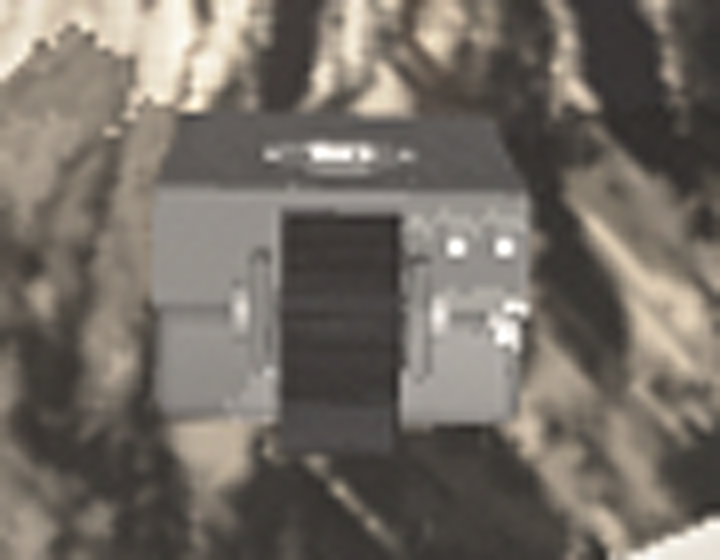

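Lamp A from above: top-face corners in the crop at (155,188), (528,190), (517,425) and (158,415). The long rib points out of the front at (335,430).

Run:
```python
from h import *
w=np.load("w1.npy",allow_pickle=True).item()
P=np.array([onz(w,(275+u/8-.44,170+v/8-.44),.094) for u,v in [(155,188),(528,190),(517,425),(158,415)]])
c=P.mean(0);print("centre",c.round(4),"sizes",[round(np.linalg.norm(P[i]-P[(i+1)%4])*1e3,1) for i in range(4)])
d=P[1]-P[0]+P[2]-P[3]; e=P[0]-P[3]+P[1]-P[2]
print("yaw from width",np.arctan2(d[0],-d[1]),"from depth",np.arctan2(e[1],e[0]))
s=ctrl.observe();R=Rq(s["tool_rot"]).as_matrix();c[2]=.061
print("tool shift cm",np.round(100*R.T@(c-s["tool_pos"]),2))
```

```text
centre [0.4279 0.0159 0.094 ] sizes [np.float64(49.3), np.float64(31.8), np.float64(48.4), np.float64(30.7)]
yaw from width 0.28169612254688137 from depth 0.2839108825742794
tool shift cm [24.23  0.25 -0.21]
```

>>> apply_moves(targets=[[4,0.25,-0.2,0.015,0,0],[4,0,0,0,0,0],[4,0,0,0,0,0],[4,0,0,0,0,0],[4,0,0,0,0,0],[2.5,0,0,0,0,0],[1.7,0,0,0,0,0],[0,0,0,0,0,0]])

```text
t: 4.5
tool_pos: [0.4264, 0.0162, 0.0591]
tool_rot: [-0.099, -0.699, -0.1, 0.701]
ft_force: [-0.0, 0.8, 1.2]
width: 1.0
```

>>> apply_moves(targets=[[0,0,0,0,0,0],[0,0,0,0,0,0],[0,0,0,0,0,0],[0,0,0,0,0,0],[0,0,0,0,0,0],[0,0,0,0,0,0],[0,0,0,0,0,0],[0,0,0,0,0,0]], grip=1, grip_force=30)

```text
t: 5.3
tool_pos: [0.4274, 0.0159, 0.061]
tool_rot: [0.099, 0.7, 0.099, -0.7]
ft_force: [-0.6, -0.6, 5.8]
width: 0.572
```

>>> apply_moves(targets=[[-1,0,0,0,0,0],[-3,0,0,0,0,0],[-4,0,0,0,0,0],[-4,0,0,0,0,0],[-4,0,0,0,0,0],[0,0,0,0.1,0,0],[0,0,0,0.1,0,0],[0,0,0,0,0,0]])

```text
t: 6.1
tool_pos: [0.4261, 0.0164, 0.2209]
tool_rot: [-0.029, -0.706, -0.029, 0.707]
ft_force: [-0.5, -0.5, -2.5]
width: 0.575
```

Run:
```python
from h import *
s=st()
a=ctrl.capture("scene");b=ctrl.capture("top");w=ctrl.capture("wrist")
for n,c in (("scene",a),("top",b),("wrist",w)):
    cv2.imwrite(f"pics/{n}2.png",c["frame"])
    for q in ["screw_head","screw_neck","wheel_center","lamp_center"]:
        print(n,q,[(np.round(d["centre"],1).tolist(),round(d["p"],2)) for d in ctrl.spot_point(c,q)[:4]])
k=cv2.INTER_CUBIC
v=cv2.resize(b["frame"][175:260,375:510],(800,504),interpolation=k); cv2.imwrite("pics/c5.png",v)
```

```text
t 6.1 pos [0.4261 0.0164 0.2209] 
R cols
 [[-0.001  0.082 -0.997]
 [ 0.    -0.997 -0.082]
 [-1.    -0.     0.001]] F [-0.5 -0.5 -2.5] w 0.575 q [-0.22  0.26  1.91  0.    0.97  1.26]
scene screw_head [([443.7, 297.3], 0.47), ([396.5, 338.6], 0.4)]
scene screw_neck [([312.6, 179.5], 0.52), ([399.5, 338.5], 0.4)]
scene wheel_center [([291.1, 326.4], 0.77), ([336.6, 383.5], 0.66)]
scene lamp_center [([308.8, 185.7], 0.94), ([333.6, 396.7], 0.89), ([290.9, 341.0], 0.7), ([401.0, 296.6], 0.69)]
top screw_head [([460.3, 235.0], 0.52), ([285.5, 177.0], 0.19)]
top screw_neck [([462.7, 231.5], 0.36), ([369.6, 273.2], 0.2)]
top wheel_center [([414.6, 328.0], 0.71), ([486.0, 314.9], 0.55)]
top lamp_center [([474.0, 315.7], 0.91), ([407.0, 324.9], 0.79)]
wrist screw_head []
wrist screw_neck [([100.8, 142.0], 0.4)]
wrist wheel_center [([312.2, 318.2], 0.58)]
wrist lamp_center [([313.1, 275.5], 0.95)]
```

View pics/c5.png

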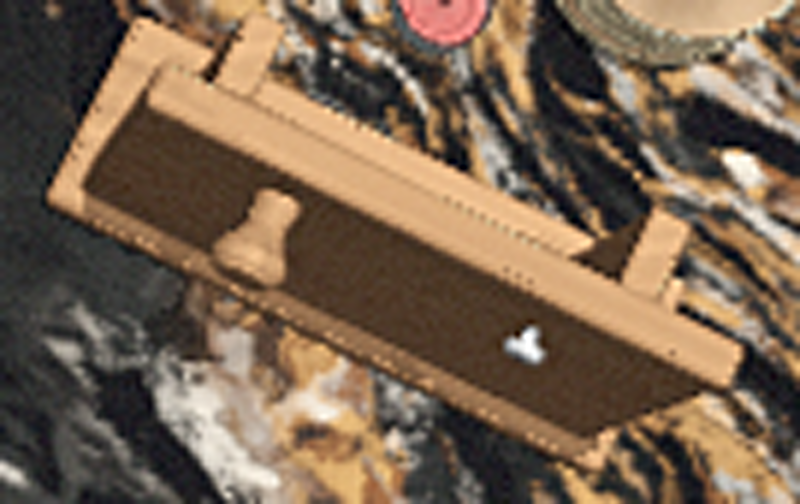

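Board top face: front edge from crop (148,104) to (725,388), back edge from (167,65) to (743,345). Screw head at (518,347), peg knob at (248,258). The lamp is held, with an opening of about 50 mm.

Run:
```python
from h import *
a=ctrl.capture("scene");b=ctrl.capture("top")
k=135/800
px=lambda u,v:(375+u*k-.4,175+v*k-.4)
P=np.array([onz(b,px(*p),.155) for p in [(148,104),(725,388),(743,345),(167,65)]])
print("sizes",[round(np.linalg.norm(P[i]-P[(i+1)%4])*1e3,1) for i in range(4)],"\n",P.round(4))
d=P[1]-P[0]+P[2]-P[3]; r=d/np.linalg.norm(d); bx=np.array([-r[1],r[0],0]); 
print("yaw",np.arctan2(bx[1],bx[0]), "orig",P.mean(0).round(4)); o=P.mean(0); o[2]=0
for z in (.115,.12,.125):
    X=onz(b,px(518,347),z)-o; print("top only",z,"out of face",round(-X@bx-.009,4),"right",round(X@r,4))
S,e=tri([a,b],[(398,337.5),px(518,347)]); X=S-o; print("tri",S.round(4),e[0],"out",-X@bx-.009,"right",X@r)
for z in (.115,.12,.125):
    N=o+r*.05-bx*.020+[0,0,z]; print("pred head",z,N.round(4),"top",((proj(b,N)-[374.6,174.6])/k).round(0),"scene",proj(a,N).round(1))
cv2.imwrite("pics/c6.png",np.hstack([cv2.resize(a["frame"][270:380,350:460],(550,550),interpolation=2)]))
```

```text
sizes [np.float64(215.9), np.float64(16.2), np.float64(215.5), np.float64(15.3)] 
 [[ 0.5291 -0.2533  0.155 ]
 [ 0.4269 -0.4435  0.155 ]
 [ 0.4415 -0.4506  0.155 ]
 [ 0.5427 -0.2604  0.155 ]]
yaw -0.49118410724577666 orig [ 0.4851 -0.352   0.155 ]
top only 0.115 out of face 0.0065 right 0.0486
top only 0.12 out of face 0.0079 right 0.0476
top only 0.125 out of face 0.0093 right 0.0465
tri [ 0.4463 -0.3854  0.12  ] 0.0014713025235170247 out 0.009413742468282518 right 0.047774052189215044
pred head 0.115 [ 0.4438 -0.3866  0.115 ] top [516. 360.] scene [397.7 339.5]
pred head 0.12 [ 0.4438 -0.3866  0.12  ] top [521. 358.] scene [398.  338.2]
pred head 0.125 [ 0.4438 -0.3866  0.125 ] top [525. 356.] scene [398.2 337. ]
```

View pics/c6.png

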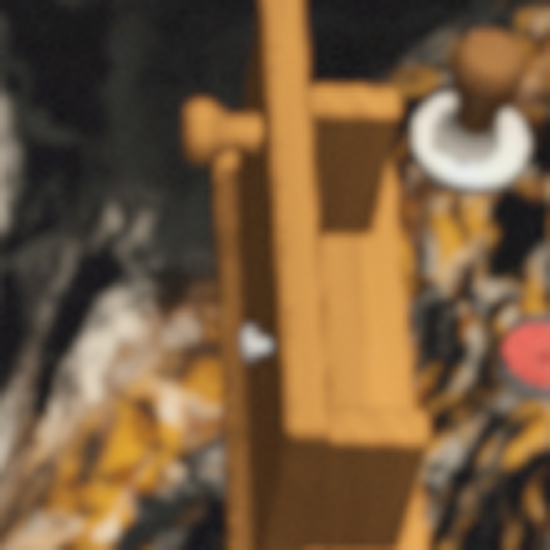

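The board's yaw is -0.49, and the screw head is at about (0.4445, -0.386, 0.12). I'll stage the lamp about 7 cm in front of the screw, above that height.

>>> apply_moves(targets=[[0,0,0,0.143,0,0],[0,0,0,0.143,0,0],[0,0,0,0.143,0,0],[0,0,0,0.143,0,0],[0,2,-0.7,0,0,0],[0,4.4,-1.5,0,0,0]])

```text
t: 7.55
tool_pos: [0.4164, -0.0494, 0.2206]
tool_rot: [-0.17, 0.687, -0.169, -0.686]
ft_force: [1.2, -0.5, -3.8]
width: 0.576
```

>>> apply_moves(targets=[[0,4.4,-1.6,0,0,0],[0.5,4.4,-1.6,0,0,0],[0.5,4.4,-1.6,0,0,0],[0.5,4.4,-1.6,0,0,0],[0.5,4.4,-1.8,0,0,0],[0.5,4,-1.8,0,0,0],[0.5,2.2,-0.9,0,0,0],[0,0,0,0,0,0]])

```text
t: 8.35
tool_pos: [0.3796, -0.3553, 0.19]
tool_rot: [-0.172, 0.686, -0.174, -0.685]
ft_force: [0.2, -0.0, -3.2]
width: 0.573
```

>>> apply_moves(targets=[[0,0,0,0,0,0],[0,0,0,0,0,0]])

```text
t: 8.55
tool_pos: [0.3794, -0.3493, 0.1904]
tool_rot: [0.172, -0.686, 0.171, 0.686]
ft_force: [-0.2, 0.6, -2.6]
width: 0.566
```

Run:
```python
from h import *
s=st(); w=ctrl.capture("wrist"); cv2.imwrite("pics/w3.png",w["frame"]); np.save("w3.npy",dict(w),allow_pickle=True)
for q in ["lamp_center","wheel_center","keyhole_hole","keyhole_seat","screw_head","screw_neck","peg"]:
    print(q,[(np.round(d["centre"],1).tolist(),round(d["p"],2)) for d in ctrl.spot_point(w,q)[:3]])
R=Rq(s["tool_rot"]).as_matrix(); T=np.array(s["tool_pos"])
print("pred hole",proj(w,T+R@[.005,0,-.016]),"screw",proj(w,[.4445,-.386,.12]))
```

```text
t 8.55 pos [ 0.3794 -0.3493  0.1904] 
R cols
 [[-0.001 -0.47  -0.883]
 [ 0.002 -0.883  0.47 ]
 [-1.    -0.001  0.002]] F [-0.2  0.6 -2.6] w 0.566 q [-0.96  0.43  1.74  0.    0.98  1.1 ]
lamp_center [([435.8, 285.0], 0.58), ([312.9, 276.1], 0.56)]
wheel_center [([312.5, 319.6], 0.93)]
keyhole_hole [([312.9, 255.2], 0.84), ([314.9, 134.5], 0.54), ([312.2, 265.5], 0.33)]
keyhole_seat [([314.5, 265.4], 0.78)]
screw_head [([316.9, 133.4], 0.74)]
screw_neck [([311.9, 118.0], 0.64)]
peg [([152.2, 112.2], 0.92)]
pred hole [315.69018201 252.50479047] screw [318.25692757 133.20151549]
```

View pics/w3.png

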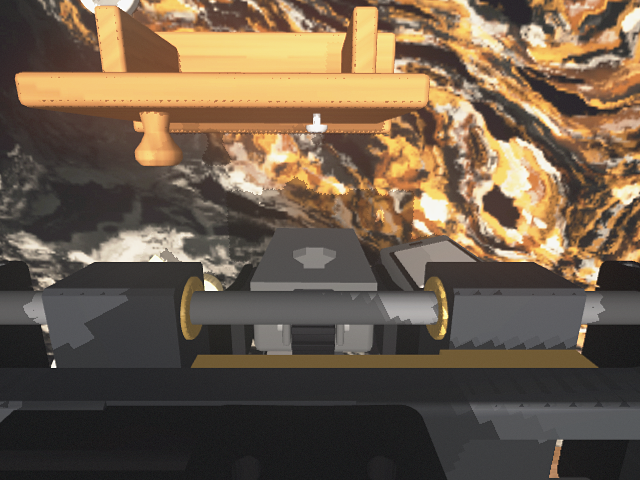

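Wrist view: screw head at (317,130), peg at (155,140), keyhole in the lamp's back at (314,257). Board front top edge from (18,105) to (427,107), nearly parallel with the lamp.

Run:
```python
from h import *
w=np.load("w3.npy",allow_pickle=True).item(); f=w["frame"]
s=ctrl.observe();R=Rq(s["tool_rot"]).as_matrix();T=np.array(s["tool_pos"])
tl=lambda X:np.round(1000*R.T@(X-T),1)
for p in [(18,105),(427,107),(17,74),(428,74)]: print("board edge tool mm",tl(onz(w,p,.155)))
for p in [(317,133),(317,128)]: print("screw z.12 tool",tl(onz(w,p,.12)))
def onback(p):
    o,d=ray(w,p);n=R[:,2];q=T+R@[0,0,-.016];return o+d*((q-o)@n)/(d@n)
for p in [(314,257),(312.9,255.2),(314.5,265.4)]: print("hole on back",tl(onback(p)))
print("scrPix"); 
m=f[105:140,300:335].astype(int); y,x=np.where((m.min(2)>150)); print("white blob cols",x.min()+300,x.max()+300,"rows",y.min()+105,y.max()+105)
h=f[240:275,285:345]; 
for r in range(240,274,3): 
    g=f[r,285:345].mean(1).astype(int); print(r,g[::2])
```

```text
board edge tool mm [  35.8 -158.3  -87.1]
board edge tool mm [ 35.8  58.1 -86. ]
board edge tool mm [  35.8 -155.6 -102.2]
board edge tool mm [  35.8   57.3 -102.1]
screw z.12 tool [ 70.8   0.2 -73.8]
screw z.12 tool [ 70.8   0.2 -76.8]
hole on back [ -4.8  -1.7 -16. ]
hole on back [ -2.   -2.2 -16. ]
hole on back [-16.4  -1.4 -16. ]
scrPix
white blob cols 300 326 rows 114 139
240 [82 81 82 81 80 80 82 81 81 82 81 82 80 81 81 81 82 81 80 81 80 82 80 81
 82 82 82 81 80 80]
243 [81 81 81 81 82 82 79 80 81 80 81 82 83 81 83 82 82 83 82 81 81 83 81 82
 80 81 82 82 82 82]
246 [80 82 81 80 81 79 81 81 80 80 81 86 82 80 82 83 80 80 82 82 81 80 80 80
 82 82 81 81 81 81]
249 [ 82  81  81  81  79  82  86  98 114 112 108 136 137 135 136 136 136 136
 136 117 114 114  95  84  82  80  81  80  82  81]
252 [ 80  80  80  82 110 112 111 112 110 111 108 136 136 136 135 135 135 135
 136 116 113 113 114 113 113 116  81  80  81  82]
255 [ 80  82  80  78 109 111 110 112 113 124 136 135 135 135 135 135 136 135
 135 133 123 116 113 112 114 107  80  80  81  81]
258 [ 79  80  80  80  77 131 137 134 135 134 135 134 134 133 135 135 135 133
 134 134 134 134 136 136 129  81  82  81  82  81]
261 [ 81  81  79  80  80  79  76 126 136 135 133 134 133 133 134 134 132 135
 133 133 135 137 108  77  81  81  82  80  81  80]
264 [ 81  80  79  80  80  80  79  81  78 101 134 135 135 133 133 134 133 133
 134 135  93  80  80  81  81  80  79  81  80  79]
267 [ 80  80  81  80  80  81  80  81  80  97 132 132 132 132 132 132 133 131
 131 135  83  80  80  80  80  79  79  79  79  81]
270 [79 79 80 80 80 79 81 80 79 80 80 79 79 81 79 80 81 80 80 80 80 82 81 79
 81 80 80 81 78 80]
273 [79 80 80 80 81 80 80 80 81 81 80 80 81 81 80 81 81 80 80 81 80 81 79 80
 81 79 81 80 80 79]
```

>>> apply_moves(targets=[[3,0.2,0,0,0,0],[2.5,0,0,0,0,0],[1,0,-1,0,0,0],[0,0,-2,0,0,0],[0,0,-1.4,0,0,0],[0,0,0,0,0,0],[0,0,0,0,0,0],[0,0,0,0,0,0]])

```text
t: 9.75
tool_pos: [0.417, -0.3726, 0.1256]
tool_rot: [0.172, -0.686, 0.171, 0.686]
ft_force: [0.3, 0.1, -3.0]
width: 0.571
```

Run:
```python
from h import *
s=st(); w=ctrl.capture("wrist"); a=ctrl.capture("scene"); b=ctrl.capture("top")
for n,c in (("wrist",w),("scene",a),("top",b)):
  for q in ["wheel_center","keyhole_hole","keyhole_seat","screw_head","lamp_center"]:
    print(n,q,[(np.round(d["centre"],1).tolist(),round(d["p"],2)) for d in ctrl.spot_point(c,q)[:3]])
R=Rq(s["tool_rot"]).as_matrix(); T=np.array(s["tool_pos"])
print("wheel pred scene",proj(a,T+R@[-.035,0,0]),"lamp c",proj(a,T+R@[.014,0,0]), "bottom back corners",proj(a,T+R@[.061,.025,-.016]))
i=[cv2.resize(w["frame"][100:320,210:430],(400,400),interpolation=2),cv2.resize(a["frame"][290:400,330:440],(400,400),interpolation=2)]
cv2.imwrite("pics/c7.png",np.hstack(i))
```

```text
t 9.75 pos [ 0.417  -0.3726  0.1256] 
R cols
 [[-0.001 -0.471 -0.882]
 [ 0.001 -0.882  0.471]
 [-1.    -0.     0.001]] F [ 0.3  0.1 -3. ] w 0.571 q [-0.93  0.57  1.69 -0.    0.88  1.13]
wrist wheel_center [([313.2, 321.8], 0.63)]
wrist keyhole_hole [([311.5, 253.6], 0.75), ([65.3, 17.3], 0.18)]
wrist keyhole_seat [([313.4, 264.8], 0.9), ([312.2, 277.5], 0.4), ([312.8, 254.9], 0.36)]
wrist screw_head [([308.1, 199.5], 0.53), ([310.9, 221.8], 0.51)]
wrist lamp_center [([315.2, 278.4], 0.98)]
scene wheel_center [([293.1, 324.8], 0.81), ([336.1, 379.8], 0.58), ([386.4, 327.6], 0.38)]
scene keyhole_hole [([281.3, 345.1], 0.96), ([322.5, 394.4], 0.84)]
scene keyhole_seat [([283.5, 335.4], 0.94), ([324.5, 390.0], 0.77), ([391.4, 333.2], 0.63)]
scene screw_head []
scene lamp_center [([331.4, 394.7], 0.98), ([291.6, 340.1], 0.87)]
top wheel_center []
top keyhole_hole []
top keyhole_seat []
top screw_head []
top lamp_center []
wheel pred scene [384.52410264 327.42333072] lamp c [382.78321252 340.02254962] bottom back corners [389.17078535 362.29704295]
```

View pics/c7.png

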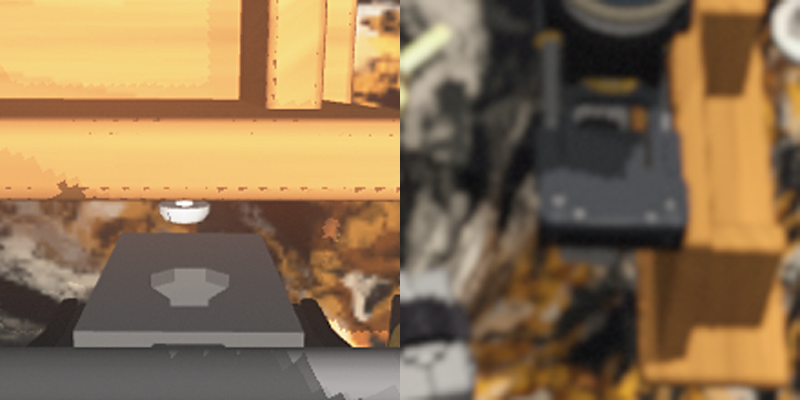

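Run:
```python
from h import *
w=ctrl.capture("wrist"); f=w["frame"]; s=ctrl.observe();R=Rq(s["tool_rot"]).as_matrix();T=np.array(s["tool_pos"])
tl=lambda X:np.round(1000*R.T@(X-T),1)
def onback(p,zz=-.016):
    o,d=ray(w,p);n=R[:,2];q=T+R@[0,0,zz];return o+d*((q-o)@n)/(d@n)
g=f.mean(2)
for r in (212,215,218,221):
    c=np.where(g[r,285:335]>150)[0]+285; print("screw row",r,c.min(),c.max())
for r in range(245,272,3):
    c=np.where(g[r,285:345]>105)[0]+285
    if len(c): m=(c.min()+c.max())/2; print("hole row",r,c.min(),c.max(),tl(onback((m,r))), "w mm",round(np.linalg.norm(onback((c.min(),r))-onback((c.max(),r)))*1e3,1))
for p in [(298,216),(311,216),(325,216)]: print("screw",tl(onz(w,p,.12)))
for p in [(210,210),(430,210)]: print("board",tl(onz(w,p,.155)))
```

```text
screw row 212 307 314
screw row 215 297 323
screw row 218 297 323
screw row 221 299 321
hole row 248 304 325 [ 12.7  -0.6 -16. ] w mm 10.9
hole row 251 293 335 [  7.4  -0.9 -16. ] w mm 21.1
hole row 254 293 335 [  2.5  -0.9 -16. ] w mm 20.5
hole row 257 293 334 [ -2.3  -1.1 -16. ] w mm 19.5
hole row 260 297 331 [ -6.7  -0.9 -16. ] w mm 15.8
hole row 263 302 326 [-11.   -0.9 -16. ] w mm 10.8
hole row 266 304 324 [-15.   -0.9 -16. ] w mm 8.8
screw [  5.5  -8.6 -34.3]
screw [  5.5  -2.3 -34.3]
screw [  5.5   4.5 -34.3]
board [-29.5 -40.5 -43.7]
board [-29.5  43.3 -43.7]
```

>>> apply_moves(targets=[[0.1,-0.2,-0.6,0,0,0],[0,0,-0.5,0,0,0],[0,0,-0.3,0,0,0],[0,0,-0.2,0,0,0],[0,0,-0.2,0,0,0],[0,0,-0.2,0,0,0],[0,0,0,0,0,0]])

```text
t: 11.4
tool_pos: [0.4364, -0.3812, 0.1246]
tool_rot: [-0.171, 0.686, -0.172, -0.686]
ft_force: [0.1, 0.2, -2.7]
width: 0.574
```

Run:
```python
from h import *
st()
```

```text
t 11.4 pos [ 0.4364 -0.3812  0.1246] 
R cols
 [[ 0.    -0.471 -0.882]
 [-0.    -0.882  0.471]
 [-1.     0.    -0.   ]] F [ 0.1  0.2 -2.7] w 0.574 q [-0.91  0.6   1.64 -0.    0.91  1.15]
```

No contact after 20 mm, so the head has gone past the plate. Now on to the board.

>>> apply_moves(targets=[[0,0,-0.2,0,0,0],[0,0,-0.2,0,0,0],[0,0,-0.1,0,0,0],[0,0,-0.1,0,0,0],[0,0,0,0,0,0]])

```text
t: 11.9
tool_pos: [0.4416, -0.3839, 0.1246]
tool_rot: [-0.172, 0.686, -0.172, -0.686]
ft_force: [0.7, -0.1, -3.1]
width: 0.573
```

Run:
```python
from h import *
st()
```

```text
t 11.9 pos [ 0.4416 -0.3839  0.1246] 
R cols
 [[ 0.    -0.471 -0.882]
 [-0.    -0.882  0.471]
 [-1.     0.    -0.   ]] F [ 0.7 -0.1 -3.1] w 0.573 q [-0.91  0.6   1.62  0.    0.92  1.15]
```

>>> apply_moves(targets=[[0,0,-0.1,0,0,0],[0,0,-0.1,0,0,0],[0,0,0,0,0,0]])

```text
t: 12.2
tool_pos: [0.442, -0.3839, 0.1244]
tool_rot: [0.172, -0.685, 0.171, 0.687]
ft_force: [-4.4, 1.3, -1.0]
width: 0.572
```

>>> apply_moves(targets=[[0,0,-0.1,0,0,0],[0,0,0,0,0,0]])

```text
t: 12.4
tool_pos: [0.442, -0.3839, 0.1244]
tool_rot: [0.172, -0.684, 0.171, 0.688]
ft_force: [-6.1, 1.2, 0.6]
width: 0.575
```

Contact at the expected board-face distance, so the keyhole is over the head. I'll relax slightly and pull down.

>>> apply_moves(targets=[[0,0,0.15,0,0,0],[0.3,0,0,0,0,0],[0.3,0,0,0,0,0],[0.3,0,0,0,0,0],[0.3,0,0,0,0,0],[0,0,0,0,0,0]])

```text
t: 13.0
tool_pos: [0.4421, -0.3836, 0.1117]
tool_rot: [0.172, -0.685, 0.171, 0.687]
ft_force: [-3.2, 1.8, -4.4]
width: 0.572
```

>>> apply_moves(targets=[[0.2,0,0,0,0,0],[0.2,0,0,0,0,0],[0,0,0,0,0,0]])

```text
t: 13.3
tool_pos: [0.4421, -0.3837, 0.1081]
tool_rot: [0.172, -0.685, 0.171, 0.687]
ft_force: [-4.8, 2.4, -2.0]
width: 0.575
```

>>> apply_moves(targets=[[0.15,0,0,0,0,0],[0.15,0,0,0,0,0],[0,0,0,0,0,0]])

```text
t: 13.6
tool_pos: [0.4421, -0.3837, 0.1052]
tool_rot: [0.172, -0.685, 0.171, 0.687]
ft_force: [-5.4, 2.4, -0.4]
width: 0.57
```

>>> apply_moves(targets=[[0.1,0,0,0,0,0],[0.1,0,0,0,0,0],[0,0,0,0,0,0]])

```text
t: 13.9
tool_pos: [0.4421, -0.3837, 0.1035]
tool_rot: [0.172, -0.685, 0.171, 0.687]
ft_force: [-5.7, 3.0, 0.2]
width: 0.575
```

>>> apply_moves(targets=[[0.1,0,0,0,0,0],[0.1,0,0,0,0,0],[0,0,0,0,0,0]])

```text
t: 14.2
tool_pos: [0.4421, -0.3837, 0.1031]
tool_rot: [0.172, -0.685, 0.171, 0.687]
ft_force: [-6.8, 5.4, 9.7]
width: 0.573
```

>>> apply_moves(targets=[[0.1,0,0,0,0,0],[0.1,0,0,0,0,0],[0,0,0,0,0,0]])

```text
t: 14.5
tool_pos: [0.4421, -0.3838, 0.1028]
tool_rot: [0.171, -0.686, 0.171, 0.686]
ft_force: [-8.5, 6.0, 20.2]
width: 0.571
```

It's seated: a firm stop at 21 mm with 20 N upward. Relax, release and rise.

>>> apply_moves(targets=[[-0.35,0,0.05,0,0,0],[0,0,0,0,0,0]])

```text
t: 14.7
tool_pos: [0.4421, -0.3838, 0.1036]
tool_rot: [0.172, -0.686, 0.171, 0.686]
ft_force: [-5.1, 3.0, 4.6]
width: 0.571
```

>>> apply_moves(targets=[[0,0,0,0,0,0],[0,0,0,0,0,0],[0,0,0,0,0,0],[0,0,0,0,0,0],[0,0,0,0,0,0],[0,0,0,0,0,0]], grip=0)

```text
t: 15.3
tool_pos: [0.4425, -0.3844, 0.103]
tool_rot: [-0.172, 0.686, -0.172, -0.686]
ft_force: [-0.1, 0.3, -0.2]
width: 0.978
```

Run:
```python
from h import *
st(); w=ctrl.capture("wrist"); cv2.imwrite("pics/w5.png",w["frame"])
print([(q,[np.round(d["centre"],1).tolist() for d in ctrl.spot_point(w,q)[:2]]) for q in ("wheel_center","lamp_center")])
```

```text
t 15.3 pos [ 0.4425 -0.3844  0.103 ] 
R cols
 [[ 0.    -0.471 -0.882]
 [-0.    -0.882  0.471]
 [-1.     0.    -0.   ]] F [-0.1  0.3 -0.2] w 0.978 q [-0.91  0.63  1.63  0.    0.87  1.16]
[('wheel_center', [[312.3, 322.3]]), ('lamp_center', [])]
```

>>> apply_moves(targets=[[-1,0,0,0,0,0],[-3,0,0,0,0,0],[-4,0,0,0,0,0],[-4,0,0,0,0,0],[-3,0,1,0,0,0],[0,0,2,0,0,0],[0,0,0,0,0,0],[0,0,0,0,0,0]], grip=1)

```text
t: 16.25
tool_pos: [0.4159, -0.37, 0.2534]
tool_rot: [-0.172, 0.686, -0.172, -0.686]
ft_force: [0.1, 0.2, -0.5]
width: 0.356
```

Run:
```python
from h import *
s=st(); w=ctrl.capture("wrist"); a=ctrl.capture("scene"); cv2.imwrite("pics/w6.png",w["frame"]);np.save("w6.npy",dict(w),allow_pickle=True)
R=Rq(s["tool_rot"]).as_matrix(); W=np.array([.4423,-.3842,.138])
for n,c in (("wrist",w),("scene",a)):
  for q in ("wheel_center","lamp_center","keyhole_seat"): print(n,q,[(np.round(d["centre"],1).tolist(),round(d["p"],2)) for d in ctrl.spot_point(c,q)[:4]])
  print("pred wheel",proj(c,W),"lamp c",proj(c,W-[0,0,.049]),"box top corners",[proj(c,W+R@[.002,i*.025,j*.016]).round(1).tolist() for i in(-1,1) for j in (-1,1)])
g=w["frame"].mean(2).astype(int); u,v=proj(w,W).astype(int)
for r in range(v-26,v+40,3): print(r,g[r,u-40:u+41:4])
```

```text
t 16.25 pos [ 0.4159 -0.37    0.2534] 
R cols
 [[ 0.001 -0.471 -0.882]
 [-0.    -0.882  0.471]
 [-1.    -0.    -0.001]] F [ 0.1  0.2 -0.5] w 0.356 q [-0.93  0.4   1.57  0.    1.17  1.13]
wrist wheel_center [([310.7, 193.8], 0.79)]
wrist lamp_center []
wrist keyhole_seat [([314.8, 173.9], 0.94)]
pred wheel [315.06541405 193.99833959] lamp c [314.8764507  186.77486324] box top corners [[283.2, 173.3], [284.1, 213.4], [346.9, 173.3], [346.0, 213.4]]
scene wheel_center [([334.3, 381.9], 0.67), ([292.4, 325.8], 0.62), ([398.8, 333.3], 0.49)]
scene lamp_center [([394.6, 340.5], 0.92), ([294.4, 338.7], 0.73), ([332.3, 395.5], 0.64)]
scene keyhole_seat [([283.9, 334.5], 0.87), ([403.4, 342.9], 0.67)]
pred wheel [397.48755729 333.0184323 ] lamp c [395.39145738 345.25927996] box top corners [[404.7, 323.1], [389.1, 322.7], [406.0, 344.7], [389.9, 344.2]]
167 [188 190 191 190 190 190 191 191 190 190 191 192 192 193 193 192 194 194
 193 193 194]
170 [187 190 189 189 189 189 190 191 190 190 191 191 192 192 193 193 192 193
 193 194 195]
173 [168 170 167 178 178 177 178 178 177 178 179 178 180 181 
[... 1058 characters left out ...]
8 139  76  62  61  61  62  70 139 139 139 138 129
  62  91  89]
212 [110  97  95 126 127 127 127  81  70  71  72  73  85 128 129 128 131  92
  64  84  91]
215 [109 102 110  93  90  82  94  68  72  73  74  73  95 140 163 181  88  86
  63  99  98]
218 [133 146 108 116  99  90  71  67  73  73  71  69  84 105 124 167 132 119
 101  80 123]
221 [171 172 163 119 112  70  68  67  68  90  89 119 124  91 130 143 112 106
  82  73 107]
224 [132 118 125 116 117 112  83  81  74  70  70 111  88  82 125 123 120 104
  77  70 110]
227 [106  78 129 145 121  96 111  89 104 101  83  85 105  89 152 146 103  86
  94  90  96]
230 [ 64  63 105  97 138 147 113 123 112 124  85  97 110 118 127 161  91  72
  79  93  93]
```

The lamp is hanging: the box top is where predicted, within 2 mm, and the long rib still points out of the front. Now bring the closed fingertips above the wheel.

>>> apply_moves(targets=[[0,-0.1,-1.4,0,0,0],[2,0,-1.4,0,0,0],[3,0,0,0,0,0],[3,0,0,0,0,0],[1.5,0,0,0,0,0],[0.3,0,0,0,0,0],[0,0,0,0,0,0],[0,0,0,0,0,0]], grip=1)

```text
t: 17.45
tool_pos: [0.4416, -0.3832, 0.156]
tool_rot: [-0.171, 0.687, -0.172, -0.685]
ft_force: [0.8, -0.2, 0.2]
width: 0.006
```

>>> apply_moves(targets=[[0.1,0,0,0,0,0],[0.1,0,0,0,0,0],[0.1,0,0,0,0,0],[0,0,0,0,0,0]])

```text
t: 17.85
tool_pos: [0.4411, -0.3826, 0.1523]
tool_rot: [-0.171, 0.686, -0.172, -0.686]
ft_force: [-0.1, 0.6, -0.4]
width: 0.004
```

>>> apply_moves(targets=[[0.1,0,0,0,0,0],[0.1,0,0,0,0,0],[0,0,0,0,0,0]])

```text
t: 18.15
tool_pos: [0.4416, -0.3829, 0.1516]
tool_rot: [-0.171, 0.687, -0.172, -0.685]
ft_force: [-1.2, 1.3, 7.2]
width: 0.003
```

>>> apply_moves(targets=[[0,0,-0.15,0,0,0],[0,0,-0.15,0,0,0],[0,0,-0.15,0,0,0],[0,0,-0.15,0,0,0],[0,0,-0.15,0,0,0],[0,0,0,0,0,0]])

```text
t: 18.75
tool_pos: [0.446, -0.3853, 0.1516]
tool_rot: [0.171, -0.685, 0.171, 0.687]
ft_force: [-6.4, 2.8, 11.6]
width: -0.001
```

>>> apply_moves(targets=[[-0.5,0,0,0,0,0],[-1.5,0,1,0,0,0],[-4,0,1,0,0,0],[-4,0,1,0,0,0],[0,0,0,0,0,0],[0,0,0,0,0,0]])

```text
t: 19.35
tool_pos: [0.4216, -0.3723, 0.2511]
tool_rot: [-0.171, 0.687, -0.172, -0.685]
ft_force: [0.3, -0.6, 1.2]
width: 0.004
```

```bash
cat > rib.py <<'E'
from h import *
s=st(); w=ctrl.capture("wrist"); cv2.imwrite("pics/rib%d.png"%(s["t"]*100),w["frame"]);np.save("wr.npy",dict(w),allow_pickle=True)
W=np.array([.4423,-.3842,.1385]); bx=np.array([.882,-.471,0]); y=np.array([.471,.882,0])
# intensity profile down the wheel middle (avg +-5 mm across), sampled along image rows
u,v=proj(w,W); g=w["frame"].mean(2)
print("wheel px",u.round(1),v.round(1))
for t in (0,.3,.6,.9,1.2,1.4,1.57,1.75):
    r=-np.cos(t)*bx+np.sin(t)*np.array([0,0,1]); print("rib tip row if",t,proj(w,W+.019*r)[1].round(1),end="; ")
print()
for r in range(int(v)-30,int(v)+32,1): print(r,g[r,int(u)-12:int(u)+10:3].astype(int),int(g[r,int(u)-7:int(u)+3].mean()))
E
python3 rib.py
```

```text
t 19.35 pos [ 0.4216 -0.3723  0.2511] 
R cols
 [[ 0.002 -0.471 -0.882]
 [-0.002 -0.882  0.471]
 [-1.     0.001 -0.003]] F [ 0.3 -0.6  1.2] w 0.004 q [-0.92  0.41  1.56  0.    1.17  1.14]
wheel px 315.8 202.5
rib tip row if 0 226.0; rib tip row if 0.3 226.6; rib tip row if 0.6 224.9; rib tip row if 0.9 221.2; rib tip row if 1.2 215.5; rib tip row if 1.4 210.9; rib tip row if 1.57 206.6; rib tip row if 1.75 202.0; 
172 [193 191 192 191 191 191 192 191] 192
173 [192 192 192 191 193 192 191 191] 192
174 [190 192 191 192 192 192 193 191] 191
175 [191 189 190 188 191 190 191 191] 189
176 [189 182 187 181 189 181 190 190] 185
177 [189 182 181 181 181 182 182 187] 181
178 [180 181 181 182 182 182 182 181] 181
179 [181 181 182 181 181 182 181 182] 181
180 [182 182 181 181 182 181 182 182] 180
181 [176 173 177 175 179 176 177 179] 167
182 [167 169 168 167 166 169 168 170] 167
183 [157 157 157 158 159 159 158 158] 158
184 [143 144 146 142 146 142 146 146] 144
185 [158 165 166 149 167 145 167 157] 160
186 [247 247 246 247 247 248 247 244] 247
187 [245 107  88 107  86 104  82 195] 95
188 [246  95
[... 1133 characters left out ...]
145  57  59  57  60  60  60  95] 60
217 [140  60  61  60  59  59  58  95] 60
218 [118  59  60  61  60  61  60  95] 60
219 [116  59  59  60  58  60  61  92] 59
220 [113  59  60  59  61  61  60  91] 59
221 [104  59  60  60  58  58  58  84] 60
222 [91 59 59 57 58 59 60 83] 58
223 [ 73  60  59  58  59  58  59 103] 59
224 [70 59 58 60 60 58 59 84] 59
225 [ 75  58  56  61  62  60  63 102] 60
226 [ 68  61  64  79  84  87  95 120] 75
227 [ 67  70  71  93  95 104 125 117] 85
228 [ 71  69  73  80  70  96 115 112] 74
229 [ 69  68  83  68  65  96 109  99] 73
230 [ 76  71  78  66  67  94 103  88] 71
231 [83 76 71 68 69 88 97 88] 71
232 [87 81 94 81 76 81 94 93] 82
233 [ 95  90 112  93  80  78  94 100] 94
```

>>> apply_moves(targets=[[0,0,1,0,0,0],[3,0,0,0,0,0],[3,0,0,0,0,0],[3,0,0,0,0,0],[1.5,0,0,0,0,0],[0,0,0,0,0,0],[0,0,0,0,0,0]])

```text
t: 20.1
tool_pos: [0.4118, -0.3666, 0.1442]
tool_rot: [0.172, -0.685, 0.171, 0.687]
ft_force: [-0.5, -0.4, -0.5]
width: 0.008
```

Run:
```python
from h import *
s=st(); T=np.array(s["tool_pos"]); print("face x mm",1e3*((T-[.4423,-.3842,0])@[.882,-.471,0])+9.5,"z over axis",1e3*(T[2]-.1386))
```

```text
t 20.1 pos [ 0.4118 -0.3666  0.1442] 
R cols
 [[-0.001 -0.471 -0.882]
 [ 0.002 -0.882  0.471]
 [-1.    -0.001  0.002]] F [-0.5 -0.4 -0.5] w 0.008 q [-0.93  0.54  1.69 -0.    0.92  1.13]
face x mm -25.680954218983032 z over axis 5.598125266082027
```

>>> apply_moves(targets=[[-0.1,0,-0.3,0,0,0],[0,0,-0.3,0,0,0],[0,0,-0.2,0,0,0],[0,0,-0.2,0,0,0],[0,0,0,0,0,0]])

```text
t: 20.6
tool_pos: [0.4188, -0.3706, 0.1467]
tool_rot: [0.172, -0.684, 0.171, 0.688]
ft_force: [-7.9, 2.3, 6.6]
width: 0.006
```

>>> apply_moves(targets=[[-0.05,0,-0.1,0,0,0],[-0.05,0,-0.1,0,0,0],[0,0,0,0,0,0]])

```text
t: 20.9
tool_pos: [0.4195, -0.3709, 0.1476]
tool_rot: [0.172, -0.683, 0.17, 0.689]
ft_force: [-9.2, 2.9, 6.4]
width: 0.007
```

The finger caught the rib's tip end-on at about 0.55 rad, with no leverage. I'll back off and roll once more on top first.

>>> apply_moves(targets=[[0,0,1,0,0,0],[-3,0,0,0,0,0],[0,0,-2.5,0,0,0],[0,0,-0.8,0,0,0],[2.1,0,0,0,0,0],[0,0,0,0,0,0],[0,0,0,0,0,0]])

```text
t: 21.6
tool_pos: [0.4427, -0.3828, 0.1553]
tool_rot: [0.172, -0.685, 0.171, 0.687]
ft_force: [0.4, -0.0, 0.7]
width: 0.002
```

```bash
cat > p.py <<'E'
from h import *
s=st(); T=np.array(s["tool_pos"]); print("centre x mm",1e3*((T-[.4423,-.3842,0])@[.882,-.471,0]),"z over axis",1e3*(T[2]-.1386))
E
python3 p.py
```

```text
t 21.6 pos [ 0.4427 -0.3828  0.1553] 
R cols
 [[-0.001 -0.471 -0.882]
 [ 0.002 -0.882  0.471]
 [-1.    -0.001  0.002]] F [ 0.4 -0.   0.7] w 0.002 q [-0.9   0.56  1.6   0.    0.99  1.16]
centre x mm -0.32836230620498763 z over axis 16.711218089596247
```

>>> apply_moves(targets=[[0.2,0,0,0,0,0],[0.2,0,0,0,0,0],[0.15,0,0,0,0,0],[0,0,0,0,0,0]])

```text
t: 22.0
tool_pos: [0.4438, -0.3842, 0.1518]
tool_rot: [-0.171, 0.687, -0.172, -0.685]
ft_force: [0.4, 0.5, 4.3]
width: 0.006
```

>>> apply_moves(targets=[[0,0,-0.15,0,0,0],[0,0,-0.15,0,0,0],[0,0,-0.15,0,0,0],[0,0,-0.1,0,0,0],[0,0,0,0,0,0]])

```text
t: 22.5
tool_pos: [0.446, -0.3852, 0.1518]
tool_rot: [0.172, -0.684, 0.171, 0.688]
ft_force: [-5.7, 3.2, 10.2]
width: 0.003
```

```bash
python3 p.py
```

```text
t 22.5 pos [ 0.446  -0.3852  0.1518] 
R cols
 [[-0.005 -0.47  -0.883]
 [ 0.002 -0.883  0.47 ]
 [-1.     0.     0.005]] F [-5.7  3.2 10.2] w 0.003 q [-0.9   0.57  1.59 -0.    0.99  1.16]
centre x mm 3.705747770275711 z over axis 13.18089682362611
```

>>> apply_moves(targets=[[-0.5,0,0.1,0,0,0],[-1.5,0,1,0,0,0],[-4,0,1,0,0,0],[-4,0,1,0,0,0],[0,0,0,0,0,0],[0,0,0,0,0,0]])

```text
t: 23.1
tool_pos: [0.4212, -0.3721, 0.2518]
tool_rot: [-0.171, 0.687, -0.172, -0.685]
ft_force: [0.3, -1.2, -0.3]
width: 0.009
```

```bash
python3 rib.py
```

```text
t 23.1 pos [ 0.4212 -0.3721  0.2518] 
R cols
 [[ 0.002 -0.471 -0.882]
 [-0.003 -0.882  0.471]
 [-1.     0.001 -0.003]] F [ 0.3 -1.2 -0.3] w 0.009 q [-0.92  0.41  1.56  0.    1.17  1.14]
wheel px 315.8 201.9
rib tip row if 0 225.4; rib tip row if 0.3 225.9; rib tip row if 0.6 224.2; rib tip row if 0.9 220.4; rib tip row if 1.2 214.8; rib tip row if 1.4 210.2; rib tip row if 1.57 205.9; rib tip row if 1.75 201.3; 
171 [193 194 193 194 194 193 194 193] 193
172 [191 193 192 192 192 192 192 192] 192
173 [191 191 191 192 191 192 192 191] 192
174 [190 190 190 190 191 191 192 191] 190
175 [190 190 190 190 193 191 191 191] 190
176 [189 189 189 188 189 189 189 189] 186
177 [182 189 181 181 182 182 182 181] 182
178 [181 182 181 182 181 182 181 181] 181
179 [181 181 181 182 182 182 182 183] 181
180 [179 178 179 179 179 179 178 180] 179
181 [171 170 170 171 172 172 172 173] 171
182 [160 160 163 162 160 162 163 164] 161
183 [141 145 144 146 145 145 147 145] 146
184 [140 152 124 133 124 121 136 121] 130
185 [247 249 232 221 215 227 215 224] 211
186 [238 238 246 246 161 246 159 241] 217
187 [186  64
[... 1121 characters left out ...]

215 [120  59  58  58  59  59  60  97] 59
216 [119  59  59  59  60  59  59  95] 59
217 [97 58 59 58 61 59 58 96] 59
218 [98 58 59 59 57 60 60 94] 58
219 [95 62 62 64 62 63 63 93] 62
220 [90 70 69 71 71 69 69 89] 70
221 [ 90  62  63  63  60  64  67 118] 62
222 [121  89  99  94  86 107 118 162] 95
223 [ 75  80 119  95  87 135 139 131] 105
224 [ 76  69 106  90 100 132 133 124] 101
225 [ 69  71  82  97 110 122 130 119] 98
226 [ 68  67  70  97 106 111 125 118] 91
227 [ 66  71  68  86  82 101 118 116] 78
228 [ 70  70  79  76  70  97 112 109] 74
229 [ 73  69  87  63  64  99 107  95] 73
230 [ 79  75  75  66  68  93 102  88] 71
231 [86 79 78 72 71 86 97 87] 75
232 [ 87  84 103  85  78  80  93  95] 88
```

Rib now at about 0.85 rad (its tip moved to row 221). That gives enough leverage to push it from the front.

>>> apply_moves(targets=[[0,0,1.3,0,0,0],[3,0,0,0,0,0],[3,0,0,0,0,0],[3,0,0,0,0,0],[1.3,0,0,0,0,0],[0,0,0,0,0,0],[0,0,0,0,0,0]])

```text
t: 23.85
tool_pos: [0.4091, -0.3651, 0.1465]
tool_rot: [0.172, -0.685, 0.171, 0.687]
ft_force: [0.4, -0.8, 1.3]
width: 0.003
```

>>> apply_moves(targets=[[0,0,-0.4,0,0,0],[0,0,-0.3,0,0,0],[0,0,-0.2,0,0,0],[0,0,-0.2,0,0,0],[0,0,0,0,0,0]])

```text
t: 24.35
tool_pos: [0.4194, -0.371, 0.1479]
tool_rot: [-0.171, 0.686, -0.172, -0.686]
ft_force: [0.6, 0.2, 0.5]
width: 0.006
```

```bash
python3 p.py
```

```text
t 24.35 pos [ 0.4194 -0.371   0.1479] 
R cols
 [[ 0.001 -0.471 -0.882]
 [-0.001 -0.882  0.471]
 [-1.     0.    -0.001]] F [0.6 0.2 0.5] w 0.006 q [-0.92  0.54  1.67  0.    0.93  1.14]
centre x mm -26.411893261898314 z over axis 9.33235737126184
```

>>> apply_moves(targets=[[0,0,-0.2,0,0,0],[0,0,-0.2,0,0,0],[0,0,0,0,0,0]])

```text
t: 24.65
tool_pos: [0.4222, -0.3722, 0.1475]
tool_rot: [0.172, -0.686, 0.171, 0.686]
ft_force: [-1.4, 0.9, 0.8]
width: 0.003
```

>>> apply_moves(targets=[[-0.1,0,-0.15,0,0,0],[-0.1,0,-0.15,0,0,0],[0,0,0,0,0,0]])

```text
t: 24.95
tool_pos: [0.4256, -0.3742, 0.1497]
tool_rot: [-0.172, 0.686, -0.172, -0.686]
ft_force: [0.1, 0.2, 0.3]
width: 0.005
```

```bash
python3 p.py
```

```text
t 24.95 pos [ 0.4256 -0.3742  0.1497] 
R cols
 [[ 0.001 -0.471 -0.882]
 [-0.001 -0.882  0.471]
 [-1.     0.    -0.001]] F [0.1 0.2 0.3] w 0.005 q [-0.92  0.54  1.65  0.    0.94  1.14]
centre x mm -19.433066079782883 z over axis 11.130865768673697
```

>>> apply_moves(targets=[[-0.2,0,-0.15,0,0,0],[-0.15,0,-0.15,0,0,0],[0,0,-0.1,0,0,0],[0,0,0,0,0,0]])

```text
t: 25.35
tool_pos: [0.429, -0.3761, 0.1532]
tool_rot: [-0.171, 0.686, -0.172, -0.686]
ft_force: [0.9, 1.3, 0.4]
width: 0.005
```

```bash
python3 p.py
python3 - <<'E'
from h import *
w=ctrl.capture("wrist"); g=w["frame"].mean(2)
W=np.array([.4423,-.3842,.1385]);print(proj(w,W),proj(w,W+[0,0,.019]))
E
```

```text
t 25.35 pos [ 0.429  -0.3761  0.1532] 
R cols
 [[ 0.001 -0.471 -0.882]
 [-0.001 -0.882  0.471]
 [-1.     0.    -0.001]] F [0.9 1.3 0.4] w 0.005 q [-0.92  0.54  1.64  0.    0.96  1.15]
centre x mm -15.513218995355233 z over axis 14.598716237922583
[317.27538735 247.86345925] [317.67850102 259.36964307]
```

```bash
cat > rib2.py <<'E'
from h import *
p=p=None
w=ctrl.capture("wrist"); g=w["frame"].mean(2); np.save("wr.npy",dict(w),allow_pickle=True)
W=np.array([.4423,-.3842,.1385]); bx=np.array([.882,-.471,0]); u,v=proj(w,W)
for t in (.9,1.1,1.3,1.4,1.5,1.57,1.65,1.75):
    r=np.array([-np.cos(t)*bx[0],-np.cos(t)*bx[1],np.sin(t)]); n=np.array([np.sin(t)*bx[0],np.sin(t)*bx[1],np.cos(t)])
    print(t,[proj(w,W+.019*r+k*.0015*n)[1].round(1) for k in(-1,1)],end=" ")
print("wheel",u,v)
R=range(int(v)-32,int(v)+36)
print([ (r,int(g[r,int(u)-9:int(u)+1].mean())) for r in R])
E
python3 rib2.py
```

```text
0.9 [np.float64(281.1), np.float64(278.0)] 1.1 [np.float64(277.0), np.float64(272.8)] 1.3 [np.float64(271.6), np.float64(266.4)] 1.4 [np.float64(268.4), np.float64(262.8)] 1.5 [np.float64(264.9), np.float64(259.0)] 1.57 [np.float64(262.4), np.float64(256.3)] 1.65 [np.float64(259.3), np.float64(253.1)] 1.75 [np.float64(255.4), np.float64(249.0)] wheel 317.26680191185864 247.79649931044722
[(215, 178), (216, 178), (217, 179), (218, 177), (219, 164), (220, 163), (221, 157), (222, 146), (223, 140), (224, 122), (225, 60), (226, 61), (227, 67), (228, 66), (229, 64), (230, 59), (231, 58), (232, 59), (233, 59), (234, 62), (235, 70), (236, 58), (237, 59), (238, 59), (239, 59), (240, 59), (241, 60), (242, 60), (243, 57), (244, 61), (245, 61), (246, 61), (247, 63), (248, 56), (249, 59), (250, 62), (251, 61), (252, 61), (253, 60), (254, 59), (255, 55), (256, 47), (257, 48), (258, 48), (259, 47), (260, 48), (261, 50), (262, 55), (263, 59), (264, 55), (265, 53), (266, 50), (267, 48), (268, 48), (269, 48), (270, 46), (271, 47), (272, 46), (273, 47), (274, 46), (275, 46), (276, 46), (277, 47), (278, 49), (279, 49), (280, 48), (281, 48), (282, 48)]
```

>>> apply_moves(targets=[[0,0,0.4,0,0,0],[-2,0,0.5,0,0,0],[-4,0,0,0,0,0],[-3.9,0,0,0,0,0],[0,0,0,0,0,0],[0,0,0,0,0,0]])

```text
t: 26.05
tool_pos: [0.4208, -0.3718, 0.253]
tool_rot: [-0.171, 0.687, -0.172, -0.685]
ft_force: [-0.5, -0.2, -0.7]
width: 0.005
```

```bash
python3 p.py; python3 rib2.py
```

```text
t 26.05 pos [ 0.4208 -0.3718  0.253 ] 
R cols
 [[ 0.001 -0.471 -0.882]
 [-0.002 -0.882  0.471]
 [-1.     0.001 -0.002]] F [-0.5 -0.2 -0.7] w 0.005 q [-0.92  0.41  1.56 -0.    1.17  1.14]
centre x mm -24.78718202442641 z over axis 114.4170442535164
0.9 [np.float64(220.6), np.float64(218.1)] 1.1 [np.float64(217.3), np.float64(214.2)] 1.3 [np.float64(213.2), np.float64(209.6)] 1.4 [np.float64(211.0), np.float64(207.2)] 1.5 [np.float64(208.6), np.float64(204.7)] 1.57 [np.float64(206.9), np.float64(202.9)] 1.65 [np.float64(204.8), np.float64(200.8)] 1.75 [np.float64(202.3), np.float64(198.2)] wheel 315.87630743500574 200.8890924025661
[(168, 196), (169, 194), (170, 193), (171, 192), (172, 192), (173, 190), (174, 190), (175, 188), (176, 183), (177, 181), (178, 181), (179, 180), (180, 171), (181, 162), (182, 146), (183, 131), (184, 217), (185, 226), (186, 69), (187, 105), (188, 92), (189, 74), (190, 81), (191, 104), (192, 76), (193, 77), (194, 79), (195, 78), (196, 77), (197, 82), (198, 81), (199, 72), (200, 73), (201, 77), (202, 76), (203, 74), (204, 65), (205, 60), (206, 61), (207, 69), (208, 72), (209, 64), (210, 61), (211, 62), (212, 63), (213, 73), (214, 61), (215, 62), (216, 63), (217, 63), (218, 66), (219, 92), (220, 120), (221, 128), (222, 97), (223, 92), (224, 89), (225, 86), (226, 79), (227, 74), (228, 72), (229, 71), (230, 74), (231, 88), (232, 99), (233, 107), (234, 110), (235, 112)]
```

Run:
```python
from h import *
w=np.load("wr.npy",allow_pickle=True).item(); cv2.imwrite("pics/cur.png",w["frame"])
import glob; print(sorted(glob.glob("pics/rib*")))
ims=[("pics/cur.png",201),(sorted(glob.glob("pics/rib*"))[-1],202),(sorted(glob.glob("pics/rib*"))[0],202.5)]
T=[cv2.resize(cv2.imread(n)[int(v)-30:int(v)+30,280:350],(266 if i else 266,228),interpolation=cv2.INTER_CUBIC) for i,(n,v) in enumerate(ims)]
big=cv2.resize(w["frame"][170:225,280:350],(798,627)[:2],interpolation=cv2.INTER_CUBIC)[100:100+370] if 0 else cv2.resize(w["frame"][178:224,285:345],(480,368),interpolation=cv2.INTER_CUBIC)
b2=np.zeros((368,798,3),np.uint8); b2[:,:480]=big; 
g=cv2.createCLAHE(3,(4,4)).apply(cv2.cvtColor(cv2.resize(w["frame"][178:224,297:335],(310,368),interpolation=cv2.INTER_CUBIC),6)); b2[:,485:795]=cv2.cvtColor(g,8)
cv2.imwrite("pics/last.png",np.vstack([np.hstack(T),b2]))
```

```text
['pics/rib1935.png', 'pics/rib2310.png']
```

View pics/last.png

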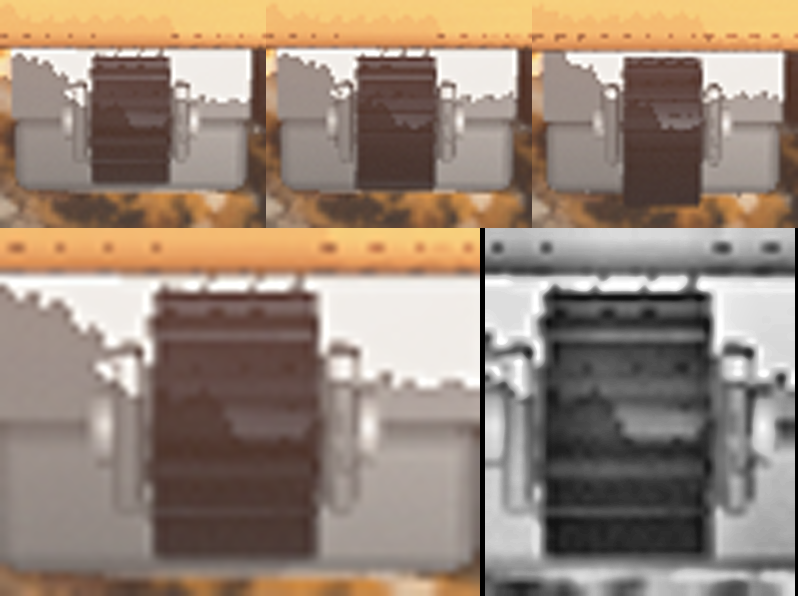

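Last picture, compared with the earlier frames: the rib has risen, and its end face now shows as lines at rows 208 and 213.5 (about 1.33 rad). That fits a finger half-depth of 9.5 mm, as do the 0.55 and 0.85 rad contacts. For vertical, the finger centre must stop 11 mm short of the axle.

>>> apply_moves(targets=[[3,0,0,0,0,0],[3,0,0,0,0,0],[3,0,0,0,0,0],[0.9,0,0,0,0,0],[0,0,-0.4,0,0,0],[0,0,0,0,0,0],[0,0,0,0,0,0]])

```text
t: 26.8
tool_pos: [0.4251, -0.3744, 0.1543]
tool_rot: [-0.171, 0.687, -0.172, -0.685]
ft_force: [0.2, 0.6, 0.1]
width: 0.003
```

```bash
python3 p.py
```

```text
t 26.8 pos [ 0.4251 -0.3744  0.1543] 
R cols
 [[ 0.002 -0.471 -0.882]
 [-0.002 -0.882  0.471]
 [-1.     0.001 -0.003]] F [0.2 0.6 0.1] w 0.003 q [-0.92  0.54  1.65 -0.    0.95  1.14]
centre x mm -19.75907614804092 z over axis 15.689775484029777
```

>>> apply_moves(targets=[[0.1,0,-0.3,0,0,0],[0,0,-0.25,0,0,0],[0,0,-0.2,0,0,0],[0,0,0,0,0,0],[0,0,0,0,0,0]])

```text
t: 27.3
tool_pos: [0.4311, -0.3771, 0.1522]
tool_rot: [-0.171, 0.686, -0.172, -0.686]
ft_force: [0.4, -0.9, 0.1]
width: 0.004
```

```bash
python3 p.py
```

```text
t 27.3 pos [ 0.4311 -0.3771  0.1522] 
R cols
 [[ 0.    -0.471 -0.882]
 [-0.    -0.882  0.471]
 [-1.     0.    -0.001]] F [ 0.4 -0.9  0.1] w 0.004 q [-0.91  0.55  1.63  0.    0.96  1.15]
centre x mm -13.239487285044357 z over axis 13.555152009491255
```

>>> apply_moves(targets=[[-0.12,0,-0.1,0,0,0],[0,0,-0.1,0,0,0],[0,0,0,0,0,0],[0,0,0,0,0,0]])

```text
t: 27.7
tool_pos: [0.4326, -0.3778, 0.1532]
tool_rot: [0.172, -0.686, 0.171, 0.686]
ft_force: [-0.5, 0.4, 0.1]
width: 0.004
```

```bash
python3 p.py; python3 p.py|tail -1
```

```text
t 27.7 pos [ 0.4326 -0.3778  0.1532] 
R cols
 [[-0.    -0.471 -0.882]
 [ 0.    -0.882  0.471]
 [-1.    -0.     0.   ]] F [-0.5  0.4  0.1] w 0.004 q [-0.91  0.55  1.63  0.    0.96  1.15]
centre x mm -11.562301076670327 z over axis 14.590899700936466
centre x mm -11.562301076670327 z over axis 14.590899700936466
```

>>> apply_moves(targets=[[0,0,0.4,0,0,0],[-2,0,0.9,0,0,0],[-4,0,0,0,0,0],[-3.9,0,0,0,0,0],[0,0,0,0,0,0],[0,0,0,0,0,0]])

```text
t: 28.3
tool_pos: [0.4214, -0.3722, 0.2533]
tool_rot: [-0.171, 0.687, -0.172, -0.685]
ft_force: [0.4, -0.1, -0.2]
width: 0.003
```

```bash
python3 p.py; python3 rib2.py
```

```text
t 28.3 pos [ 0.4214 -0.3722  0.2533] 
R cols
 [[ 0.002 -0.471 -0.882]
 [-0.002 -0.882  0.471]
 [-1.     0.001 -0.003]] F [ 0.4 -0.1 -0.2] w 0.003 q [-0.92  0.41  1.56  0.    1.17  1.14]
centre x mm -24.102833519158317 z over axis 114.7277248249281
0.9 [np.float64(221.4), np.float64(218.9)] 1.1 [np.float64(218.2), np.float64(215.0)] 1.3 [np.float64(214.1), np.float64(210.5)] 1.4 [np.float64(211.9), np.float64(208.1)] 1.5 [np.float64(209.5), np.float64(205.6)] 1.57 [np.float64(207.8), np.float64(203.8)] 1.65 [np.float64(205.7), np.float64(201.7)] 1.75 [np.float64(203.2), np.float64(199.1)] wheel 315.7562711464612 201.74478354793604
[(169, 196), (170, 195), (171, 193), (172, 192), (173, 191), (174, 189), (175, 186), (176, 183), (177, 182), (178, 182), (179, 181), (180, 179), (181, 171), (182, 161), (183, 148), (184, 147), (185, 240), (186, 184), (187, 104), (188, 67), (189, 79), (190, 80), (191, 77), (192, 71), (193, 71), (194, 77), (195, 77), (196, 86), (197, 73), (198, 83), (199, 78), (200, 80), (201, 73), (202, 75), (203, 84), (204, 83), (205, 64), (206, 70), (207, 68), (208, 66), (209, 61), (210, 59), (211, 62), (212, 62), (213, 61), (214, 59), (215, 60), (216, 61), (217, 62), (218, 58), (219, 71), (220, 90), (221, 115), (222, 124), (223, 93), (224, 89), (225, 87), (226, 82), (227, 75), (228, 72), (229, 71), (230, 71), (231, 79), (232, 94), (233, 102), (234, 108), (235, 110), (236, 112)]
```

Run:
```python
from h import *
a=ctrl.capture("scene"); w=ctrl.capture("wrist"); g=w["frame"].mean(2)
W=np.array([.4423,-.3842,.1385]); print("pred scene",proj(a,W),proj(a,W-[0,0,.049]))
for q in ("wheel_center","lamp_center"): print(q,[(np.round(d["centre"],1).tolist(),round(d["p"],2)) for d in ctrl.spot_point(a,q)[:4]])
for r in (208,212): # box side edges near front
    d=np.abs(np.diff(g[r,265:365])); i=np.argsort(d)[-6:]; print(r,sorted((i+265).tolist()))
for c in (290,295,330,335,340): # front edge row left/right -> roll check
    d=np.diff(g[205:226,c]); print("front edge col",c,205+int(np.argmin(d)))
print(ctrl.job_done()); st()
```

```text
pred scene [397.50965208 332.88940268] [395.41217629 345.13828524]
wheel_center [([291.2, 325.5], 0.84), ([338.1, 382.8], 0.77), ([399.5, 331.5], 0.55)]
lamp_center [([293.5, 343.1], 0.98), ([332.9, 397.5], 0.83), ([397.2, 340.3], 0.64), ([403.0, 342.2], 0.47)]
208 [284, 304, 325, 329, 330, 345]
212 [284, 303, 304, 324, 325, 345]
front edge col 290 219
front edge col 295 220
front edge col 330 223
front edge col 335 223
front edge col 340 219
the job is handed in; nothing more can be done
None
the job is handed in; nothing more can be done
```

I hung the smallest of the three lamps on the steel screw, let go, then rolled its wheel towards the board until the long rib stood nearly straight up. I handed the job in at about 28 s of the 72 s.

**Hanging:** The keyhole went over the screw head without contact until the lamp's back met the board where expected. Pulling down, it stopped firmly after 21 mm with about 20 N upward, against 19 mm nominal. After release it stayed put within about 2 mm of the predicted place. The last check of the lamp's front edge left/right was too noisy to prove it is exactly upright, but the last picture showed the box level and square to the board.

**Wheel:** It took two rolls across the top and two pushes on the rib. One attempt in between caught the rib end-on, at about 10 N, so I backed off. The final angle comes out at about 1.54 rad, both from the fingertip position and from the rib's edge in the wrist image, with roughly 0.05 rad uncertainty. I had no pictures left to view the final rib, so that check is by numbers only.

The gripper was about 10 cm above the lamp and touching nothing at the end. I planned the moves clear of the cup, pitcher, tamper, scoop, spoon and the other two lamps, but did not re-measure those things afterwards.

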